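Find and mark the balance point of a bench magnifier

TASK

Push the pewter magnifier lengthwise along the balance bench, lens first and without lifting it, until it tips up off its tail and stays balanced level on the narrow bridge by itself. Then mark that balance point: set the plum saddle clip astride the stem, fully down and centred right over the bridge, and leave the magnifier still balancing level. Leave the teal case, the glass dish and the headband where they are.

Things in the scene. Friction and masses are not known exactly. Their poses are not given: they have to be found in the camera images.
- bench: Fixed white balance bench: base plate 80 x 580 mm, 15 mm thick, on the counter. Origin: centre of its underside; y runs along it, z up. The magnifier lies along y, lens end to +y, and is to be slid to +y. Low guide cheeks 30 mm apart keep it straight: at the bridge they end 6 mm above its top; those from y = -100 to -50 mm end 41 mm above the counter.
- bridge (a point): Centre of the top face of the bridge, a dark ridge 20 mm wide (along the bench's y) and 50 mm long across, at the middle of the bench. The point is 29 mm above the counter, 14 mm above the base plate. Axes as the bench's.
- stem_mid (a point): Loose pewter magnifier, 0.34 kg: straight stem 24 mm wide, 20 mm high, from y = -160 mm to +140 mm of this point, which is in the middle of the stem's section, 10 mm above its underside. y runs to the lens, z up. It starts about 3 degrees tail-down, on the bridge and its tail. Head and tail hold unknown ballast: it balances at some y from -18 to +48 mm. A clip on it hardly shifts that.
- lens_mid (a point): Centre of the magnifier's round lens head, 80 mm across, 13 mm thick, at y = +165 mm of stem_mid. With its balance point over the bridge the magnifier lies level, flat on the bridge alone. Pushed too far it tips nose-down by 4 degrees or so, and can be pushed back from this end.
- stem_tail (a point): Centre of the flat tail end face (24 x 20 mm, black cap) of the magnifier's stem, 160 mm from stem_mid; push here. It is 14 mm clear of the base plate when level. A pusher's friction can hold the tail down or tip it early: judge with the pusher withdrawn; it settles in about a second. It slides with a few newtons and stops where left.
- clip_mid (a point): Centre of the loose plum saddle clip (30 g, standing on its legs; 47 mm high, 38 mm in x, 24 mm in y), 23.5 mm above its feet. A channel 30 mm wide, 10 mm deep runs along its y under a 5 mm plate; above stands a 16 x 16 mm grip post, from 15 to 47 mm above the feet. Either way round will do. Seated on the level stem this point is 33.5 mm above the bridge's top.
- aid_case: Loose teal hearing-aid case, 62 x 44 x 24 mm, bystander. Origin at the centre of its underside.
- dish: Loose small glass dish, 72 mm across, 28 mm high, bystander. Origin at the centre of its underside.
- headband: Loose black headband, an arc about 160 mm wide and 25 mm high lying flat beyond the bench, bystander. Origin at the middle of the arc's open side, on the counter.
There are look-alikes about, which are no part of the job. Several things look just like the part that bears clip_mid: the one meant starts farthest to the robot's left.

How it is judged:
On the way, in this order (a step that is already met when the one before it is completed fails the run):
1. the magnifier has been slid until it tips and balances level on the bridge, untouched (angle between stem_mid's own z axis and vertical below 0.02 rad and contact force between the fingers and magnifier below 0.1 N and angular speed of magnifier below 0.1 rad/s), for 0.4 s.
2. the clip sits astride the stem over the bridge (y of clip_mid in the frame of bridge between -0.008 and 0.008 m and z of clip_mid in the frame of bridge between 0.03 and 0.037 m and angle between clip_mid's own z axis and vertical below 0.1 rad), for 0.2 s.
At the end, for the whole second after the job is handed in: The magnifier balances at rest, flat on the bridge alone, within 0.02 rad (about 1.1 degrees) of level; the clip sits upright (within 0.1 rad), fully down astride the stem, its centre within 8 mm of the bridge's centre line along the bench and 9 mm across (all of step 2 and angle between stem_mid's own z axis and vertical below 0.02 rad and z of stem_mid in the frame of bridge between 0.007 and 0.013 m and x of clip_mid in the frame of bridge between -0.009 and 0.009 m and linear speed of each of magnifier, clip below 0.02 m/s); the robot touches nothing.
It fails at once if the magnifier is lifted off the bench (z of stem_mid in the frame of bridge above 0.035 m).
It fails at once if a bystander is moved by more than 20 mm (distance of any of aid_case, dish, headband from where it was at the start of the episode above 0.02 m).
It also fails if it takes over 72 s, if anything falls off the work surface, if the arm or the gripper's body presses on something with over 40 N, if the wrist force passes 120 N, or if a joint passes its speed limit or range.

ROBOT

A 6-joint arm with a two-finger parallel gripper is mounted at the origin on the work surface. World frame = base frame: x ahead of the robot, y to its left, z up, the work surface at z = 0. Lengths are in m, angles in rad, forces in N, time in s.
With the tool pointing down it reaches from about 0.425 to 0.95 m from the base axis. Payload 3.5 kg.
Tool frame: the origin (TCP) lies midway between the tips of the shut fingers; the grasp point (between the pads) lies 19 mm behind it; x points along the fingers, y is the direction in which the jaws open and shut, and the axes are right-handed (so a half turn about x gives the same grasp; the last joint's range is limited). The gripper opens to 85 mm and grips with 20 to 120 N. Pads are 22 mm wide; open, the fingers measure 114 mm over their backs; the gripper's body (76 mm by 85 mm) begins 54 mm behind the grasp point. The pads swing forward as they close: fully open they stand 13 mm farther back than shut.
Start: joints at [1.031, 0.286, 1.577, -0, 1.279, -0.15], TCP at [0.256, 0.624, 0.231] pointing down, gripper open.
Joint ranges: [-2.77, 2.77], [-0.9, 2.22], [0.21, 2.48], [-1.53, 4.67], [0.24, 2.81], [-2.84, 2.84]. Speed limits (rad/s): [2.79, 2.79, 3.14, 3.14, 3.14, 3.14].

INTERFACE

Orientations are given as a unit quaternion [x, y, z, w].
In Python, from plant import sensors, optics, ctrl gives the robot as it stands.
- The arm moves only by the tool arm_command, never from a script. Its argument "increments" is a list that holds one entry, the list of rows, each a list of 4 numbers: the shift along the tool's x, y, z in cm, then the turn about the tool's x in rad. A call has 1 to 20 rows; each row shifts and turns the commanded pose from where the row before left it, along the tool's axes as they then stand; what a row does not reach is not made up. A row lasts 1/8 s, in which the tool goes at most 62.5 mm and 10.7 degrees, less where a joint would pass 70% of its speed; a pose out of reach is approached as far as the arm can. A call with a gripper value outside its range is refused whole. "grip" is the finger opening in cm, from 0 to 8.54, set as the call begins (left out, the last holds). The fingers move at their own pace and stop on an object; "grip_force" is the grip in N (left out, the last holds). Time passes only in rows, so rows that do not move let the fingers close. It gives the time, the measured TCP pose, the force and the opening at its end, in the units of the state.
- sensors.get_state(): the state, without advancing time (a new reading comes with each control period).
- optics.read_camera(name): name is "scene" or "top"; returns the picture (480x640x3 uint8, blue, green, red); there is no depth.
- optics.camera_model(name): a dict with "camera_matrix" (3x3 intrinsics, pixels), "dist" ([k1, k2, p1, p2, k3] as OpenCV has them; the pictures are not rectified), "world_from_camera" (4x4, takes a point from camera to world coordinates). Camera axes: x right, y up, looking along -z (the intrinsics and any distortion apply to the point x, -y, -z); pixel columns grow to the right and rows downward; lengths in m; the calibration is good to about 2 mm. A picture is of the moment at which its call begins. camera_model takes no time and is no camera call.
- ctrl.sign_off(): hands the job in, once; it reports no verdict.
Trained networks look in the newest picture that a camera, given by its name, has taken for a name from the list of things; names that differ only in an ending like _2 or _b are one class to them, and where a whole thing is asked for, a point or a joint stands for the part that bears it (a point fixed in the world has none). Each returns a list of dicts, best first, with "conf" (0 to 1); they miss things now and then, are a little off and sometimes report something else, mostly with a low value. They report only what shows in the picture. A call takes as long as a camera call. They do not tell look-alikes from the thing itself.
- optics.boxes_of(camera, query): "at" ([row, column] in pixels, amid what is visible of it).
- optics.place_of(camera, query): "at" ([row, column] in pixels: a listed point, or the origin of a listed thing).
The state is a dict: "time": time; "qpos": joint angles; "dq": joint speeds; "joint_efforts": joint torques, N m; "eef_pos": TCP position; "tcp_rot": TCP orientation; "contact_force": force on the tool from outside, world axes, zero at the start; "wrist_torque": the same for the moment, N m; "opening": opening from 0.0 (shut) to 1.0 (fully open).
Only numpy, scipy, OpenCV 4.12 (cv2) and the standard library are available. Lean on these libraries where they do the work, as an engineer would, in place of code of your own. Each camera call takes 0.05 s, during which the arm holds its last target.

## Working session

There is one attempt and no reset: what is moved stays moved. The work goes in short steps, Python scripts to look and compute and a tool call to move; the robot and the scene stay as the last step left them, time stands still between calls to the robot, and variables do not carry over. Pictures are saved under pics/ and viewed, and the job is handed in when it is done.

Besides the shell and the picture viewer there is one more tool, called after ">>>" in YAML: its name, and indented under it one key for each argument. arm_command: Moves the arm, as the interface text tells. Its arguments: {"type":"object","properties":{"increments":{"type":"array","items":{"type":"array","items":{"type":"array","items":{"type":"number"}}}},"grip":{"type":"number"},"grip_force":{"type":"number"}},"required":["increments"]}

```bash
mkdir -p pics; ls; python3 - <<'E'
from plant import sensors, optics, ctrl
import cv2, numpy as np
np.set_printoptions(precision=4,suppress=True)
s=sensors.get_state(); print(s)
for n in("scene","top"):
    m=optics.camera_model(n); print(n,m)
    cv2.imwrite(f"pics/{n}0.png",optics.read_camera(n))
E
```

```text
pics
{'time': 0.0, 'qpos': array([ 1.031 ,  0.2871,  1.5782, -0.    ,  1.2786, -0.15  ]), 'dq': array([ 0.0004, -0.0014,  0.0002,  0.0007,  0.0001,  0.0005]), 'joint_efforts': array([  0.0006, -40.597 , -29.263 ,  -0.0001,   0.0057,  -0.    ]), 'eef_pos': array([0.2561, 0.6238, 0.23  ]), 'tcp_rot': array([ 0.1362,  0.694 , -0.1377,  0.6934]), 'contact_force': array([-1.1848, -0.0599,  0.158 ]), 'wrist_torque': array([ 0.0342, -0.0645, -0.0265]), 'opening': 0.9987242898794939}
scene {'camera_matrix': array([[501.4861,   0.    , 310.3941],
       [  0.    , 501.4861, 237.9897],
       [  0.    ,   0.    ,   1.    ]]), 'dist': array([0.0497, 0.    , 0.    , 0.    , 0.    ]), 'world_from_camera': array([[ 0.2198, -0.5304,  0.8188,  1.1539],
       [ 0.9755,  0.1223, -0.1826, -0.1609],
       [-0.0033,  0.8389,  0.5443,  0.468 ],
       [ 0.    ,  0.    ,  0.    ,  1.    ]])}
top {'camera_matrix': array([[478.9456,   0.    , 320.8256],
       [  0.    , 478.9456, 242.7207],
       [  0.    ,   0.    ,   1.    ]]), 'dist': array([-0.1181,  0.    ,  0.    ,  0.    ,  0.    ]), 'world_from_camera': array([[-0.0222,  0.9872, -0.1577,  0.4459],
       [-0.9987, -0.0291, -0.0417, -0.0511],
       [-0.0458,  0.1566,  0.9866,  0.8298],
       [ 0.    ,  0.    ,  0.    ,  1.    ]])}
```

View pics/scene0.png

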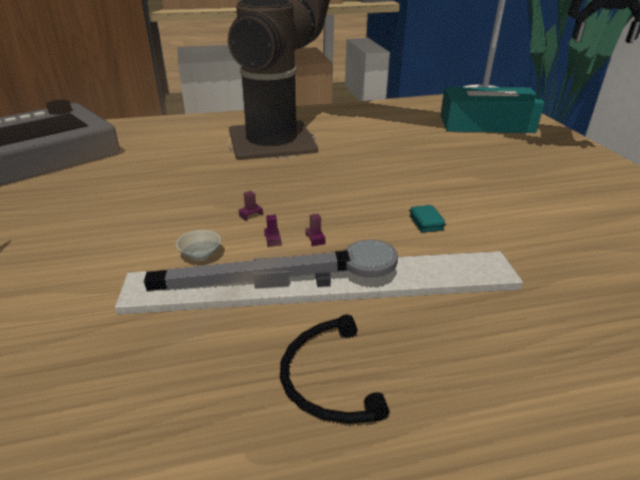

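View pics/top0.png

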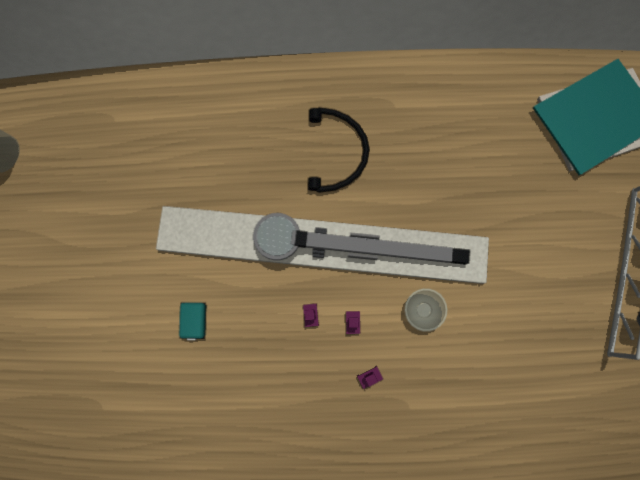

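The scene shows the bench, running roughly along the world y axis, with the lens toward +y. In the top view the tail cap is near px (461,256), the lens at (277,238) and the bridge at (320,243). There are three plum clips, at top px (311,316), (353,323) and (370,378).

```bash
cat > h.py <<'E'
from plant import sensors, optics, ctrl
import cv2, numpy as np
from scipy.spatial.transform import Rotation as R
np.set_printoptions(precision=4,suppress=True)
def ray(cam,uv):
    m=optics.camera_model(cam);W=m["world_from_camera"]
    p=cv2.undistortPoints(np.array([[uv]],float),m["camera_matrix"],m["dist"])[0,0]
    return W[:3,3],W[:3,:3]@np.array([p[0],-p[1],-1])
def onz(cam,uv,z):
    o,d=ray(cam,uv); return o+d*(z-o[2])/d[2]
def proj(cam,P):
    m=optics.camera_model(cam);W=m["world_from_camera"]
    c=(np.atleast_2d(P)-W[:3,3])@W[:3,:3]; c=c*[1,-1,-1]
    return cv2.projectPoints(c,np.zeros(3),np.zeros(3),m["camera_matrix"],m["dist"])[0][:,0]
def tri(a,b):
    (o1,d1),(o2,d2)=ray("top",a),ray("scene",b)
    t=np.linalg.lstsq(np.c_[d1,-d2],o2-o1,rcond=None)[0]
    p,q=o1+t[0]*d1,o2+t[1]*d2
    return (p+q)/2,np.linalg.norm(p-q)
E
python3 - <<'E'
from h import *
z={"bench":0,"bridge":.029,"stem_mid":.034,"lens_mid":.04,"stem_tail":.026,"clip_mid":.0235,"aid_case":0,"dish":0,"headband":0}
for c in("top","scene"):
    optics.read_camera(c)
    for k in z:
        for r in optics.place_of(c,k)[:3]:
            if r["conf"]>.2:
                uv=r["at"][::-1]; print(c,k,np.round(uv,1),round(r["conf"],2),onz(c,uv,z[k]))
img=optics.read_camera("top")
cr=img[200:350,150:500]; cv2.imwrite("pics/crop1.png",cv2.resize(cr,None,fx=2.25,fy=2.25,interpolation=cv2.INTER_CUBIC))
cr=img[290:400,290:400]; cv2.imwrite("pics/crop2.png",cv2.resize(cr,None,fx=5,fy=5,interpolation=cv2.INTER_CUBIC))
E
```

```text
top bench [324.6 239.9] 0.93 [ 0.5833 -0.0227  0.    ]
top bridge [318.  245.4] 0.96 [ 0.5694 -0.0123  0.029 ]
top stem_mid [374.2 246.4] 0.59 [ 0.5642 -0.1068  0.034 ]
top lens_mid [278.7 236.3] 0.9 [0.5851 0.0531 0.04  ]
top stem_tail [470.4 255.2] 0.79 [ 0.5455 -0.2695  0.026 ]
top stem_tail [276.7 236. ] 0.71 [0.5882 0.0583 0.026 ]
top clip_mid [310.4 319.4] 0.89 [0.4456 0.0033 0.0235]
top clip_mid [351.3 321.2] 0.74 [ 0.441  -0.0648  0.0235]
top clip_mid [369.8 376.5] 0.54 [ 0.3498 -0.0925  0.0235]
top aid_case [421.6 310. ] 0.58 [ 0.4566 -0.1862  0.    ]
top dish [421.4 311.5] 0.96 [ 0.4541 -0.1858  0.    ]
top dish [198.4 322.5] 0.63 [0.4435 0.2016 0.    ]
scene bench [320.  282.3] 0.59 [ 0.573  -0.0167  0.    ]
scene bench [145.5 281.2] 0.44 [ 0.5108 -0.2726  0.    ]
scene bridge [324.5 268.1] 0.89 [ 0.5776 -0.0112  0.029 ]
scene stem_mid [260.1 268.5] 0.81 [ 0.5641 -0.1044  0.034 ]
scene stem_mid [373.4 255.2] 0.58 [0.5689 0.0669 0.034 ]
scene stem_mid [320.7 266.2] 0.42 [ 0.5784 -0.0172  0.034 ]
scene lens_mid [371.6 255. ] 0.57 [0.5759 0.0613 0.04  ]
scene stem_tail [143.7 281.8] 0.73 [ 0.5474 -0.2688  0.026 ]
scene clip_mid [271.2 230.6] 0.96 [ 0.4485 -0.0704  0.0235]
scene clip_mid [247.7 203.9] 0.8 [ 0.3485 -0.0978  0.0235]
scene clip_mid [313.2 224.3] 0.66 [0.4446 0.0023 0.0235]
scene aid_case [424.1 225.6] 0.95 [0.4559 0.2017 0.    ]
scene dish [201.5 254.1] 0.65 [ 0.4571 -0.1876  0.    ]
```

View pics/crop1.png

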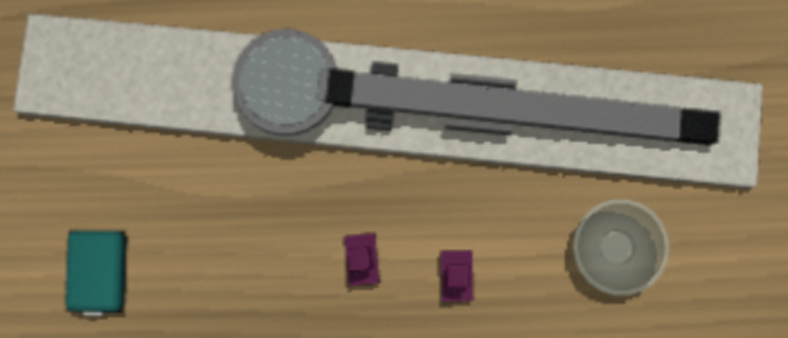

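View pics/crop2.png

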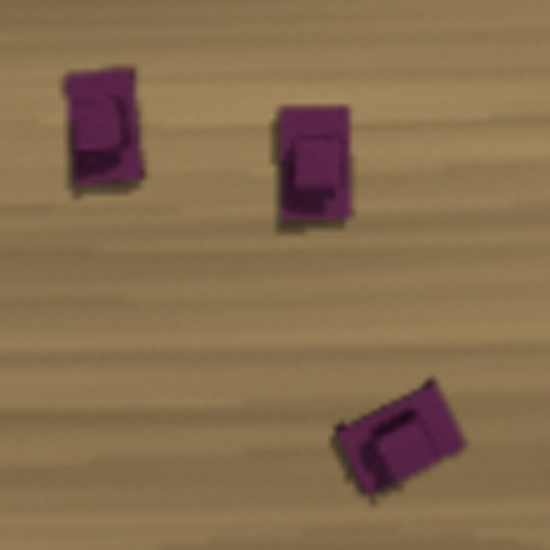

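The plum clips are A, top px (311,316), y≈0.003; B, (353,323), y≈-0.067; and C, (370,377), y≈-0.095. +y is the robot's left, and A has the largest y, so A is the one meant. The enlarged crop confirms it: A is the leftmost upright clip, standing on its legs. Next I'll fit the bench, magnifier and clip poses.

```bash
python3 - <<'E'
from h import *
from scipy.optimize import least_squares
top=np.array([[30,14],[762,84],[753,187],[15,110]])/2.25+[150,200]
# image left=+y ; top=+x ; bench corners (x,y): (+40,+290),(+40,-290),(-40,-290),(-40,290)
L=np.array([[.04,.29],[.04,-.29],[-.04,-.29],[-.04,.29]])
P=[onz("top",u,.015) for u in top]; print(np.array(P))
P=np.array(P)
def f(p,Q):
    c,s=np.cos(p[2]),np.sin(p[2]); return (L@np.array([[c,s],[-s,c]])+p[:2]-Q[:,:2]).ravel()
r=least_squares(f,[.57,-.02,-.1],args=(P,)); print("top",r.x,r.fun.reshape(-1,2))
img=optics.read_camera("scene")
cv2.imwrite("pics/s1.png",cv2.resize(img[200:330,100:540],None,fx=1.8,fy=1.8,interpolation=cv2.INTER_CUBIC))
cv2.imwrite("pics/s2.png",cv2.resize(img[180:300,220:380],None,fx=5,fy=5,interpolation=cv2.INTER_CUBIC))
s=sensors.get_state(); print(R.from_quat(s["tcp_rot"]).as_matrix())
E
```

```text
[[ 0.6509  0.2653  0.015 ]
 [ 0.577  -0.3066  0.015 ]
 [ 0.4984 -0.2938  0.015 ]
 [ 0.5736  0.2751  0.015 ]]
top [ 0.575  -0.015  -0.1303] [[ 0.0014  0.002 ]
 [-0.     -0.0012]
 [-0.0007 -0.0035]
 [-0.0006  0.0027]]
[[ 0.     0.38   0.925]
 [ 0.     0.925 -0.38 ]
 [-1.     0.     0.   ]]
```

View pics/s1.png

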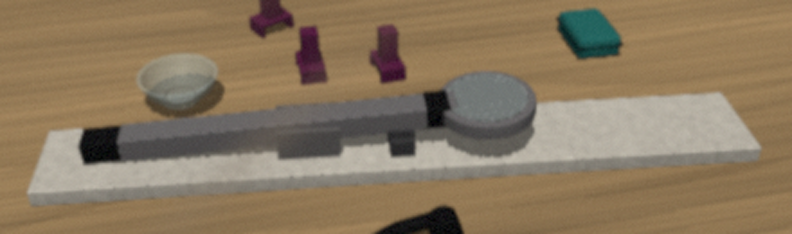

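View pics/s2.png

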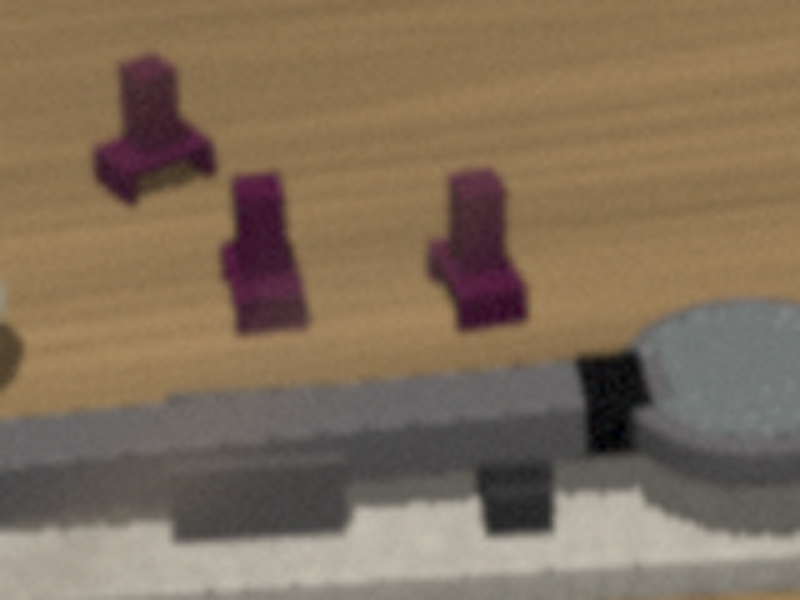

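```bash
cat >> h.py <<'E'
from scipy.optimize import least_squares
def pose2(p,L):
    c,s=np.cos(p[2]),np.sin(p[2]); L=np.asarray(L,float)
    return np.c_[L[:,:2]@np.array([[c,s],[-s,c]])+p[:2],L[:,2]]
def fit2(obs,p0):
    # obs: list of (cam, Lpts, uv)
    f=lambda p:np.concatenate([(proj(c,pose2(p,L))-u).ravel() for c,L,u in obs])
    r=least_squares(f,p0,loss="soft_l1"); return r.x,f(r.x).reshape(-1,2)
E
python3 - <<'E'
from h import *
L=np.array([[.04,.29,.015],[.04,-.29,.015],[-.04,-.29,.015],[-.04,.29,.015]])
t=np.array([[30,14],[762,84],[753,187],[15,110]])/2.25+[150,200]
s=np.array([[760,152],[30,194],[47,131],[722,94]])/1.8+[100,200]
for o in([("top",L,t)],[("scene",L,s)],[("top",L,t),("scene",L,s)]):
    p,r=fit2(o,[.57,-.015,-.13]); print("bench",p,np.abs(r).max())
bp=p
def fr(P,p=bp):
    d=np.array(P)[:2]-p[:2];c,s_=np.cos(p[2]),np.sin(p[2]);return np.array([c*d[0]+s_*d[1],-s_*d[0]+c*d[1]])
C=np.array([[.019,.012,.015],[.019,-.012,.015],[-.019,-.012,.015],[-.019,.012,.015],[0,0,.047]])
t=np.array([[65,75],[133,68],[143,180],[75,186],[98,123]])/5+290
S=np.array([[.019,.012,.015],[.019,-.012,.015],[0,0,.047]])
s=np.array([[524,287],[458,298],[477,177]])/5+[220,180]
for o in([("top",C,t)],[("scene",S,s)],[("top",C,t),("scene",S,s)]):
    p,r=fit2(o,[.445,.003,0]); print("clip",p,np.abs(r).max())
for n,P in dict(bridge_t=(.5694,-.0123),bridge_s=(.5776,-.0112),stem_t=(.5642,-.1068),stem_s=(.5641,-.1044),tail_t=(.5455,-.2695),tail_s=(.5474,-.2688),lens_t=(.5851,.0531),lens_s=(.5759,.0613)).items(): print(n,fr(P))
E
```

```text
bench [ 0.5751 -0.015  -0.1301] 2.044342897326544
bench [ 0.5807 -0.0165 -0.1334] 4.042066703743885
bench [ 0.5765 -0.0153 -0.1306] 3.36957860125176
clip [0.4524 0.0031 0.0711] 0.5609931164613045
clip [0.4572 0.003  0.0371] 0.581030000909351
clip [0.453  0.0032 0.0696] 1.70702212427409
bridge_t [-0.0074  0.0021]
bridge_s [0.0005 0.0042]
stem_t [-0.0003 -0.0923]
stem_s [-0.0007 -0.0899]
tail_t [ 0.0024 -0.2561]
tail_s [ 0.0042 -0.2551]
lens_t [-0.0004  0.0689]
lens_s [-0.0106  0.0759]
```

>>> arm_command:
  increments:
    - [[0,0,0,0.164],[0,0,0,0.164],[0,0,0,0.164],[0,0,0,0.164],[0,0,0,0.164],[0,0,0,0.164],[0,0,0,0.164],[0,0,0,0.164],[0,4,3,0],[0,4,3,0],[0,4,3,0],[0,4,3,0],[0,4,3,0],[0,4,3,0],[0,4,3,0],[0,4,3,0],[0,4,3,0],[0,4,3,0]]
  grip: 0

```text
time: 3.45
eef_pos: [0.6149, 0.2735, 0.2315]
tcp_rot: [0.532, 0.466, -0.532, 0.466]
contact_force: [0.7, 0.3, 0.3]
opening: 0.001
```

```bash
cat >> h.py <<'E'
BP=np.array([.576,-.0152,-.1306])
def fr(P,p=BP):
    d=np.array(P)[:2]-p[:2];c,s=np.cos(p[2]),np.sin(p[2]);return np.array([c*d[0]+s*d[1],-s*d[0]+c*d[1]])
def st():
    s=sensors.get_state(); M=R.from_quat(s["tcp_rot"]).as_matrix()
    print("t",round(s["time"],2),"tcp",s["eef_pos"],"bench",fr(s["eef_pos"]),"yawY",round(np.arctan2(M[1,1],M[0,1]),4),"xaxis",M[:,0],"F",s["contact_force"],"open",round(s["opening"],3)); return s
E
python3 -c "
from h import *
st()
u=np.array([381.5,97])/2.25+[150,200]
P=onz('top',u,.029);print(P,fr(P))
u=np.array([516,465])/5+[220,180]
P=onz('scene',u,.029);print('bridge near edge top, scene',P,fr(P))
"
```

```text
t 3.45 tcp [0.6149 0.2735 0.2315] bench [0.001  0.2913] yawY -0.1311 xaxis [ 0.0004  0.0002 -1.    ] F [0.661  0.3284 0.3165] open 0.001
[ 0.5733 -0.015   0.029 ] [-0.0027 -0.0002]
bridge near edge top, scene [ 0.5888 -0.016   0.029 ] [0.0128 0.0009]
```

>>> arm_command:
  increments:
    - [[0,0,4.85,0],[0,0,4.85,0],[0,0,4.85,0],[0,0,4.85,0],[0,0,4.85,0],[0,0,4.85,0],[0,0,4.85,0],[0,0,4.85,0],[0,0,4.85,0],[0,0,4.85,0],[0,0,4.85,0],[0,0,4.85,0],[4.8,0,0,0],[4.8,0,0,0],[4.8,0,0,0],[4.8,0,0,0],[0,0,0,0]]

```text
time: 5.58
eef_pos: [0.5347, -0.2999, 0.0346]
tcp_rot: [-0.531, -0.47, 0.532, -0.463]
contact_force: [0.2, 0.7, 0.2]
opening: -0.001
```

```bash
python3 -c "
from h import *
st()
img=optics.read_camera('top')
cv2.imwrite('pics/t3.png',cv2.resize(img[200:350,250:500],None,fx=3,fy=3,interpolation=cv2.INTER_CUBIC))
"
```

```text
t 5.58 tcp [ 0.5347 -0.2999  0.0346] bench [-0.0039 -0.2876] yawY -0.131 xaxis [-0.0081  0.0065 -0.9999] F [0.1711 0.6893 0.2093] open -0.001
```

View pics/t3.png

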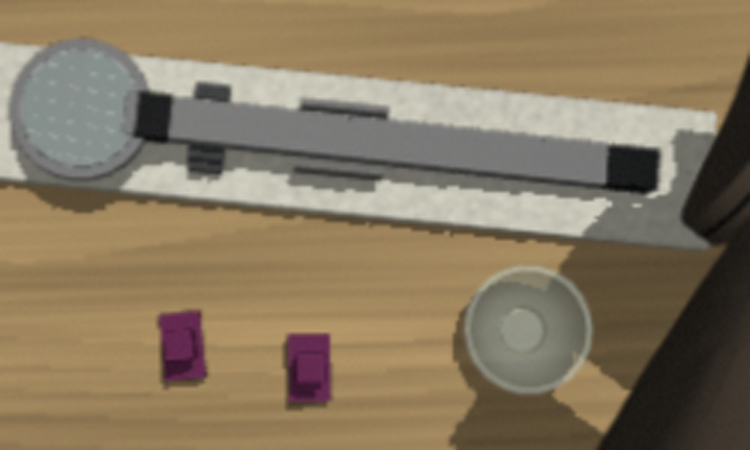

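>>> arm_command:
  increments:
    - [[1.0,0.3,0,0],[0.7,0,0,0],[0,0,-1,0],[0,0,-0.8,0],[0,0,-0.6,0],[0,0,-0.6,0],[0,0,-0.6,0],[0,0,-0.6,0],[0,0,-0.6,0],[0,0,-0.6,0],[0,0,-0.6,0],[0,0,0,0]]

```text
time: 7.12
eef_pos: [0.5488, -0.2425, 0.0224]
tcp_rot: [0.532, 0.466, -0.531, 0.466]
contact_force: [0.1, -0.7, 0.8]
opening: -0.003
```

```bash
python3 -c "
from h import *
st()
img=optics.read_camera('scene')
cv2.imwrite('pics/s4.png',cv2.resize(img[200:330,100:540],None,fx=1.8,fy=1.8,interpolation=cv2.INTER_CUBIC))
"
```

```text
t 7.12 tcp [ 0.5488 -0.2425  0.0224] bench [ 0.0026 -0.2289] yawY -0.1308 xaxis [ 0.0001  0.0008 -1.    ] F [ 0.0532 -0.7113  0.784 ] open -0.003
```

View pics/s4.png

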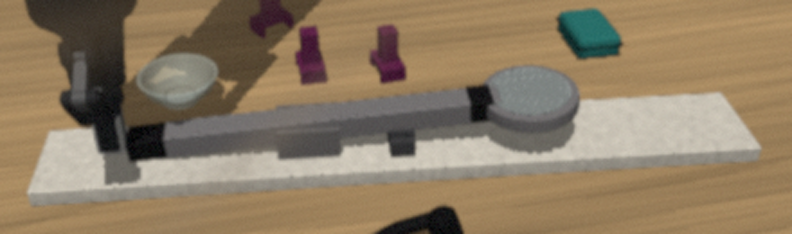

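>>> arm_command:
  increments:
    - [[0,0,-0.4,0],[0,0,-0.4,0],[0,0,-0.4,0],[0,0,0,0],[0,0,1.2,0],[0,0,0,0],[0,0,0,0],[0,0,0,0],[0,0,0,0]]

```text
time: 8.3
eef_pos: [0.5486, -0.243, 0.0222]
tcp_rot: [-0.532, -0.466, 0.532, -0.466]
contact_force: [0.6, 0.8, 1.1]
opening: -0.003
```

```bash
cat > look.py <<'E'
from h import *
import sys
st()
img=optics.read_camera('scene')
cv2.imwrite('pics/%s.png'%sys.argv[1],cv2.resize(img[225:310,120:440],None,fx=2.4,fy=2.4,interpolation=cv2.INTER_CUBIC))
E
python3 look.py s5
```

```text
t 8.3 tcp [ 0.5486 -0.243   0.0222] bench [ 0.0025 -0.2295] yawY -0.1309 xaxis [-0.0002  0.0002 -1.    ] F [0.6232 0.8466 1.1019] open -0.003
```

View pics/s5.png

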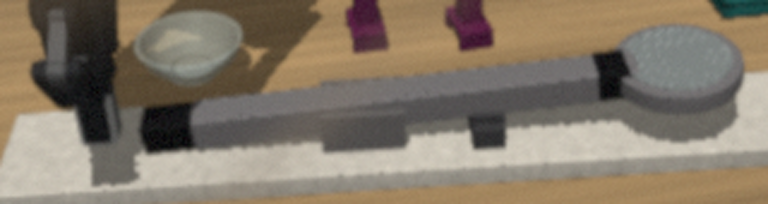

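Tail still down, with the cap's bottom close to the plate (px 145-190, 150). I'll keep going in 8 mm steps and add an overlay of the level-pose model.

>>> arm_command:
  increments:
    - [[0,0,-0.8,0],[0,0,-0.4,0],[0,0,-0.4,0],[0,0,-0.4,0],[0,0,0,0],[0,0,1.2,0],[0,0,0,0],[0,0,0,0],[0,0,0,0],[0,0,0,0]]

```text
time: 9.6
eef_pos: [0.5497, -0.2351, 0.0223]
tcp_rot: [0.532, 0.466, -0.532, 0.466]
contact_force: [-0.1, 0.1, 0.1]
opening: -0.002
```

```bash
cat > look.py <<'E'
from h import *
import sys
s=st()
img=optics.read_camera('scene')
F=2.4
big=cv2.resize(img[225:310,120:440],None,fx=F,fy=F,interpolation=cv2.INTER_CUBIC)
b=img.copy(); o=big.copy()
tail=float(sys.argv[2])
# level model: near-side face edges (bench x=+.012), z .029 and .049 ; tail end
L=[[.012,tail,.029],[.012,tail+.3,.029],[.012,tail+.3,.049],[.012,tail,.049],[-.012,tail,.049]]
uv=(proj('scene',pose2(BP,L))-[120,225])*F
cv2.polylines(o,[np.round(uv).astype(int)],False,(0,255,0),1)
cv2.imwrite('pics/%s.png'%sys.argv[1],np.vstack([big,o]))
E
python3 look.py s6 -.198
```

```text
t 9.6 tcp [ 0.5497 -0.2351  0.0223] bench [ 0.0025 -0.2215] yawY -0.1309 xaxis [-0.0001  0.0001 -1.    ] F [-0.1161  0.0501  0.0822] open -0.002
```

View pics/s6.png

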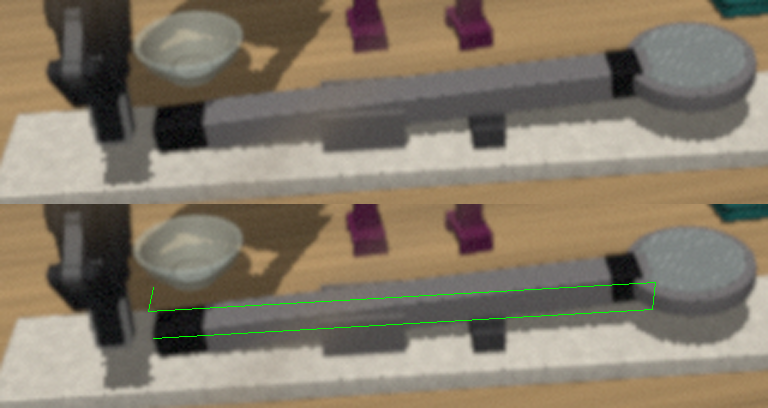

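>>> arm_command:
  increments:
    - [[0,0,-0.8,0],[0,0,-0.4,0],[0,0,-0.4,0],[0,0,-0.4,0],[0,0,0,0],[0,0,1.2,0],[0,0,0,0],[0,0,0,0],[0,0,0,0],[0,0,0,0]]

```text
time: 10.9
eef_pos: [0.5507, -0.2272, 0.0223]
tcp_rot: [-0.532, -0.466, 0.532, -0.466]
contact_force: [-0.1, -0.4, -0.5]
opening: 0.001
```

```bash
python3 look.py s7 -.189
```

```text
t 10.9 tcp [ 0.5507 -0.2272  0.0223] bench [ 0.0025 -0.2135] yawY -0.1309 xaxis [-0.0002  0.0002 -1.    ] F [-0.1291 -0.4162 -0.4621] open 0.001
```

View pics/s7.png

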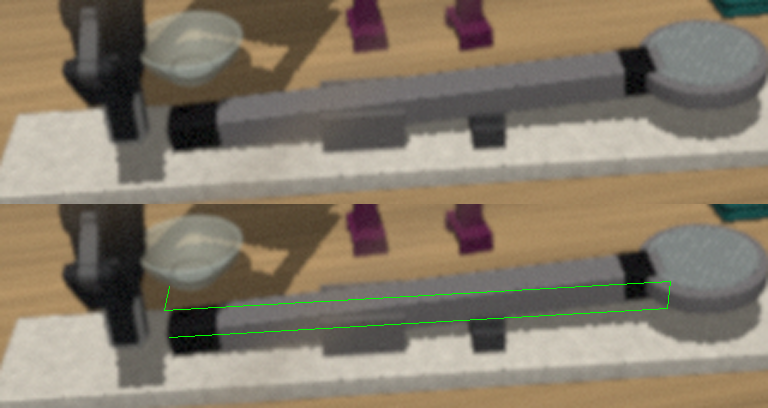

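Still tail-down. Another step.

>>> arm_command:
  increments:
    - [[0,0,-0.8,0],[0,0,-0.4,0],[0,0,-0.4,0],[0,0,-0.4,0],[0,0,0,0],[0,0,1.2,0],[0,0,0,0],[0,0,0,0],[0,0,0,0],[0,0,0,0]]

```text
time: 12.2
eef_pos: [0.5517, -0.2193, 0.0223]
tcp_rot: [0.532, 0.466, -0.532, 0.466]
contact_force: [-0.8, 0.3, -0.9]
opening: -0.001
```

```bash
sed -i 's/120:440/140:460/;s/-\[120,225\]/-[140,225]/' look.py; python3 look.py s8 -.181
```

```text
t 12.2 tcp [ 0.5517 -0.2193  0.0223] bench [ 0.0025 -0.2055] yawY -0.1309 xaxis [-0.0002  0.0002 -1.    ] F [-0.7657  0.2814 -0.8712] open -0.001
```

View pics/s8.png

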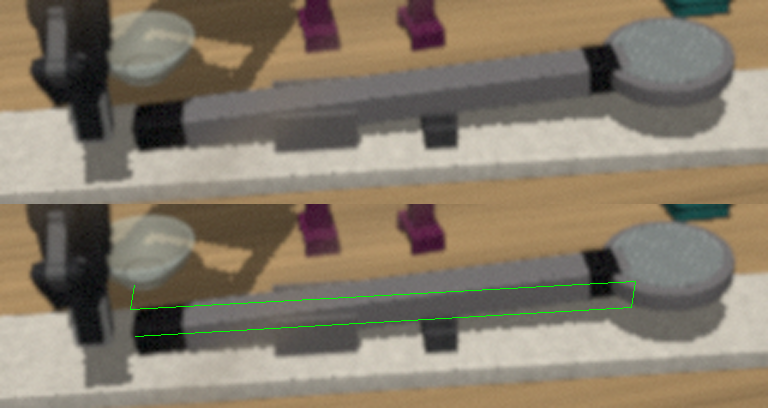

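Still tail-down, with stem_mid ≈ -21 mm. Next step.

>>> arm_command:
  increments:
    - [[0,0,-0.8,0],[0,0,-0.4,0],[0,0,-0.4,0],[0,0,-0.4,0],[0,0,0,0],[0,0,1.2,0],[0,0,0,0],[0,0,0,0],[0,0,0,0],[0,0,0,0]]

```text
time: 13.5
eef_pos: [0.5528, -0.2113, 0.0223]
tcp_rot: [-0.532, -0.466, 0.532, -0.466]
contact_force: [-0.6, -0.2, 0.5]
opening: -0.002
```

```bash
python3 look.py s9 -.173
```

```text
t 13.5 tcp [ 0.5528 -0.2113  0.0223] bench [ 0.0025 -0.1975] yawY -0.1309 xaxis [-0.0001  0.0001 -1.    ] F [-0.5653 -0.1994  0.4891] open -0.002
```

View pics/s9.png

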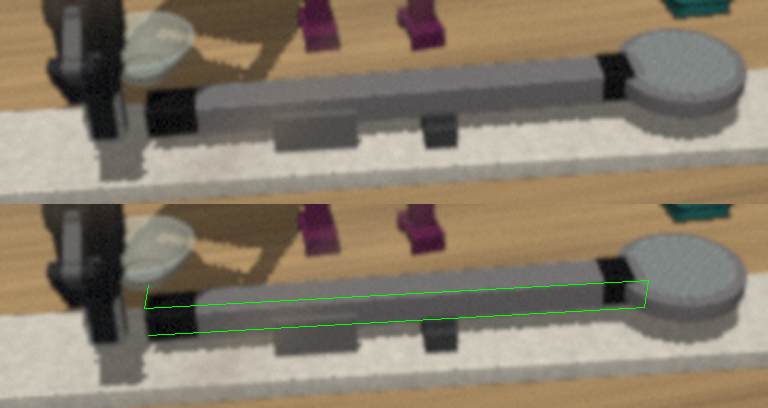

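It has tipped up and matches the level model, so the balance point has only just crossed the bridge's edge (2–10 mm short of centre). I'll nudge it about 4 mm more for margin.

>>> arm_command:
  increments:
    - [[0,0,0,0],[0,0,0,0],[0,0,-0.8,0],[0,0,-0.4,0],[0,0,-0.2,0],[0,0,-0.2,0],[0,0,0,0],[0,0,0.6,0],[0,0,2.0,0],[0,0,3,0],[0,0,0,0],[0,0,0,0],[0,0,0,0],[0,0,0,0],[0,0,0,0]]

```text
time: 15.42
eef_pos: [0.5477, -0.2507, 0.0223]
tcp_rot: [-0.531, -0.466, 0.531, -0.466]
contact_force: [-0.0, 0.6, 0.2]
opening: -0.005
```

```bash
python3 look.py s10 -.169; python3 - <<'E'
from h import *
img=optics.read_camera('top')
cv2.imwrite('pics/t10.png',cv2.resize(img[200:340,220:440],None,fx=3.6,fy=3.6,interpolation=cv2.INTER_CUBIC))
E
```

```text
t 15.43 tcp [ 0.5477 -0.2507  0.0223] bench [ 0.0026 -0.2372] yawY -0.1303 xaxis [-0.0001  0.0001 -1.    ] F [-0.0057  0.6213  0.2201] open -0.005
```

View pics/s10.png

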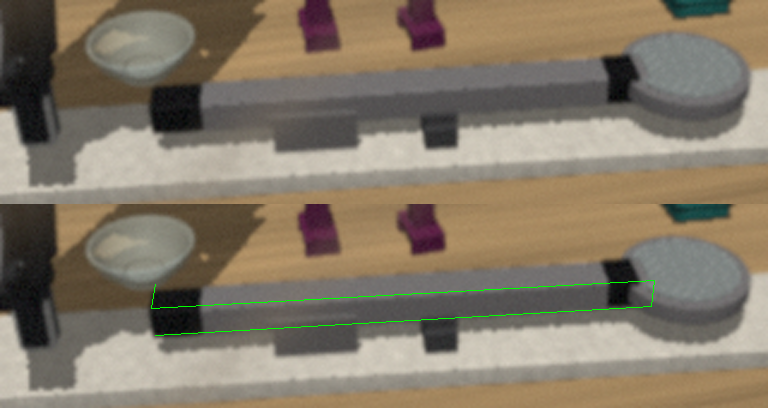

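View pics/t10.png

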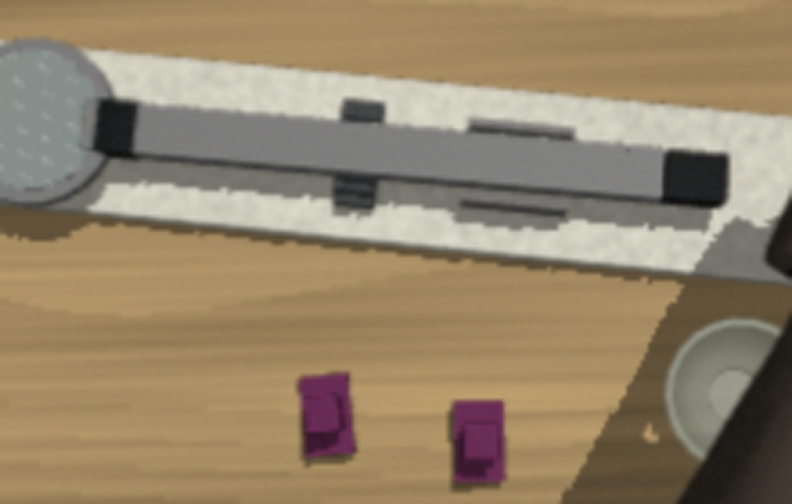

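```bash
python3 - <<'E'
from h import *
img=optics.read_camera('scene'); F=5
x0,y0=190,240
A=cv2.resize(img[240:300,190:350],None,fx=F,fy=F,interpolation=cv2.INTER_CUBIC)
x0b=300
B=cv2.resize(img[230:290,300:460],None,fx=F,fy=F,interpolation=cv2.INTER_CUBIC)
t=-.168
def P(L,o): return np.round((proj('scene',pose2(BP,L))-o)*F).astype(int)
lines=[]
for z,x in((.029,.012),(.049,.012),(.049,-.012)):
    for im,o in((A,[190,240]),(B,[300,230])):
        cv2.polylines(im,[P([[x,t,z],[x,t+.285,z]],o)],False,(0,255,0),1)
cv2.imwrite('pics/lev.png',np.vstack([A,B]))
# edge: sample columns, find brightness transition
g=img.mean(2).astype(float)
g=cv2.GaussianBlur(g,(1,5),0)
E
```

```text
(no output)
```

View pics/lev.png

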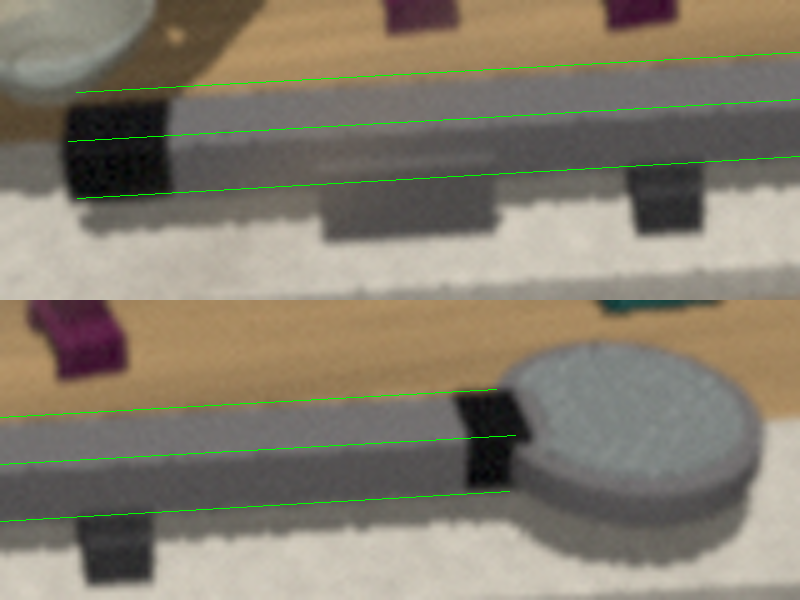

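Only three rest attitudes are possible: 0°, 3° tail-down (about 40 px on this crop) or 4° nose-down. The offset I measure is at most 13 px, so it's level. Moving to above clip A now.

>>> arm_command:
  increments:
    - [[-5,0,0,0],[-5,0,0,0],[0,-2.1,-4,0],[0,-2.1,-4,0],[0,-2.1,-4,0],[0,-2.1,-4,0],[0,-2.1,-4,0],[0,-2.2,-3.9,0],[0,0,0,-0.1],[0,0,0,-0.1],[3,0,0,0],[0,0,0,0],[0,0,0,0]]
  grip: 4
  grip_force: 30

```text
time: 17.2
eef_pos: [0.4532, 0.0023, 0.0929]
tcp_rot: [0.483, 0.517, -0.482, 0.517]
contact_force: [0.0, -0.2, 1.0]
opening: 0.465
```

```bash
python3 - <<'E'
from h import *
st()
img=optics.read_camera('scene')
cv2.imwrite('pics/c1.png',cv2.resize(img[130:330,200:420],None,fx=3,fy=3,interpolation=cv2.INTER_CUBIC))
img=optics.read_camera('top')
cv2.imwrite('pics/c2.png',cv2.resize(img[200:380,220:500],None,fx=2.5,fy=2.5,interpolation=cv2.INTER_CUBIC))
E
```

```text
t 17.2 tcp [0.4532 0.0023 0.0929] bench [-0.124   0.0014] yawY 0.069 xaxis [ 0.0005 -0.0001 -1.    ] F [ 0.0006 -0.1569  0.9933] open 0.465
```

View pics/c1.png

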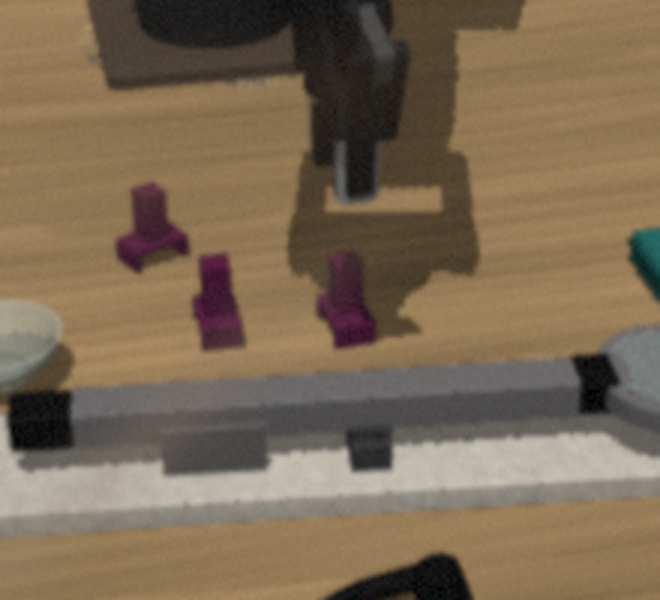

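View pics/c2.png

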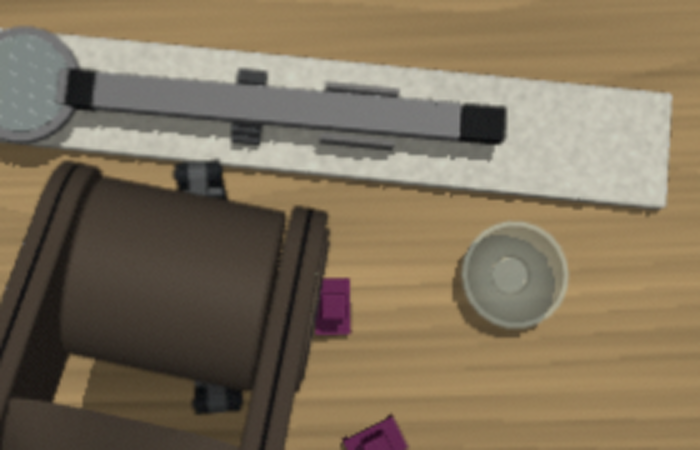

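```bash
python3 - <<'E'
from h import *
for P in([.4532,.0023,.047],[.4532,-.0017,.047],[.4572,.0023,.047],[.48,.0023,.095]): print(P,proj('scene',np.array([P])), )
img=optics.read_camera('scene')
a=cv2.resize(img[180:260,280:380],None,fx=7,fy=7,interpolation=cv2.INTER_CUBIC)
L=[[x,y,z] for z in(.047,.015) for x,y in((.008,.008),(.008,-.008),(-.008,-.008),(-.008,.008),(.008,.008))]
u=np.round((proj('scene',pose2([.4532,.0023,.069],L))-[280,180])*7).astype(int)
cv2.polylines(a,[u[:5]],False,(0,255,0),1)
L=[[x,y,.015] for x,y in((.019,.012),(.019,-.012),(-.019,-.012),(-.019,.012),(.019,.012))]
u=np.round((proj('scene',pose2([.4532,.0023,.069],L))-[280,180])*7).astype(int)
cv2.polylines(a,[u],False,(0,255,255),1)
cv2.imwrite('pics/c3.png',a)
E
```

```text
[0.4532, 0.0023, 0.047] [[314.3457 214.8437]]
[0.4532, -0.0017, 0.047] [[311.9968 215.1186]]
[0.4572, 0.0023, 0.047] [[314.8929 216.0354]]
[0.48, 0.0023, 0.095] [[318.2531 196.7639]]
```

View pics/c3.png

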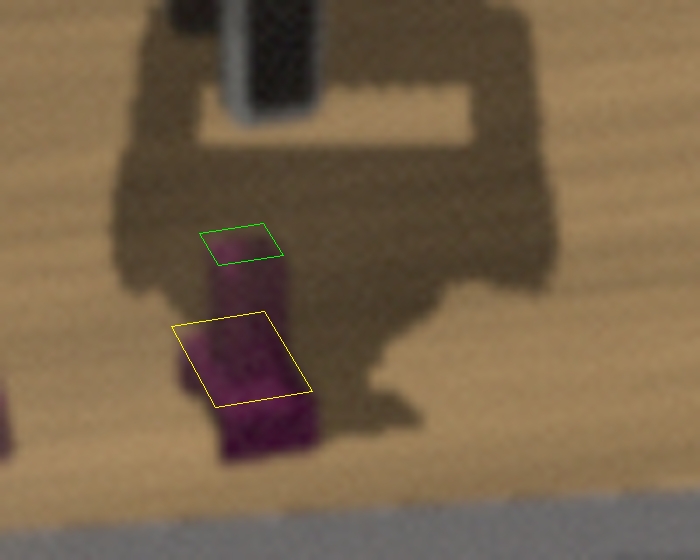

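>>> arm_command:
  increments:
    - [[2.5,0.2,0,0],[2.5,0,0,0],[2.3,0,0,0],[0,0,0,0],[0,0,0,0]]

```text
time: 17.98
eef_pos: [0.4559, 0.0023, 0.0205]
tcp_rot: [0.483, 0.516, -0.482, 0.518]
contact_force: [-0.1, 0.6, -0.1]
opening: 0.467
```

>>> arm_command:
  increments:
    - [[0,0,0,0],[0,0,0,0],[0,0,0,0],[0,0,0,0],[0,0,0,0],[0,0,0,0]]
  grip: 0.8
  grip_force: 30

```text
time: 18.73
eef_pos: [0.4559, 0.0023, 0.0206]
tcp_rot: [0.483, 0.516, -0.482, 0.518]
contact_force: [-1.9, 0.5, 6.8]
opening: 0.182
```

```bash
python3 - <<'E'
from h import *
st()
img=optics.read_camera('scene')
cv2.imwrite('pics/c4.png',cv2.resize(img[180:260,280:380],None,fx=7,fy=7,interpolation=cv2.INTER_CUBIC))
E
```

```text
t 18.73 tcp [0.4559 0.0023 0.0206] bench [-0.1213  0.0017] yawY 0.0691 xaxis [ 0.0019 -0.0005 -1.    ] F [-1.9481  0.4813  6.7715] open 0.182
```

View pics/c4.png

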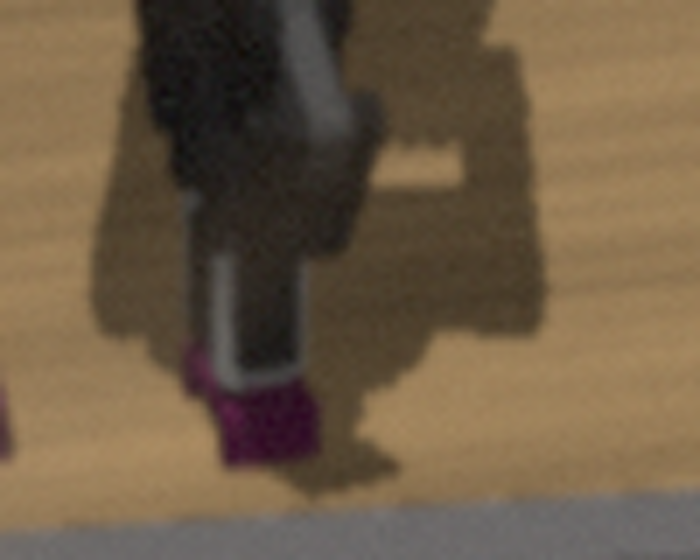

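The opening reads 15.5 mm on a 16 mm post, so the clip is gripped. I'll lift it, rotate back to the bench yaw, and measure the stem's lateral position at the bridge.

>>> arm_command:
  increments:
    - [[-2,0,0,0],[-3,0,0,0],[-3,0,0,0],[0,0,0,0.1],[0,0,0,0.1],[0,0,0,0],[0,0,0,0]]

```text
time: 19.65
eef_pos: [0.4547, 0.0026, 0.0991]
tcp_rot: [-0.531, -0.467, 0.531, -0.466]
contact_force: [1.3, 0.7, -0.2]
opening: 0.18
```

```bash
python3 - <<'E'
from h import *
st()
img=optics.read_camera('top')
c=cv2.resize(img[200:275,240:400],None,fx=5,fy=5,interpolation=cv2.INTER_CUBIC)
cv2.imwrite('pics/d1.png',c)
img2=optics.read_camera('scene')
cv2.imwrite('pics/d2.png',cv2.resize(img2[130:300,180:460],None,fx=2.8,fy=2.8,interpolation=cv2.INTER_CUBIC))
g=img.astype(float).mean(2)
for col in range(260,420,20):
    print(col,g[212:268,col].astype(int))
E
```

```text
t 19.65 tcp [0.4547 0.0026 0.0991] bench [-0.1226  0.0018] yawY -0.1296 xaxis [-0.0003  0.0001 -1.    ] F [ 1.2734  0.7491 -0.2278] open 0.18
260 [123 125 131 167 185 188 190 193 194 193 192 191 192 193 195 188 160 128
 116 116 115 115 116 115 116 116 115 115 115 115  91  61  82 102 107 107
 106 110 138 159 187 195 191 190 190 187 185 175 117  79  78 114 124 124
 122 106]
280 [126 127 127 126 130 170 186 187 187 186 183 184 190 195 196 194 190 184
 143 120 116 117 117 117 115 117 116 116 116 115 116 112  79  58  93 103
 104 105 107 109 121 172 190 190 186 180 180 185 187 177 123  81  78 114
 125 126]
300 [128 125 126 127 128 124 119 171 192 195 193 191 195 197 193 193 193 193
 189 183 144 121 118 118 117 116 118 117 117 117 118 116 117 109  71  63
  96 104 105 108 110 110 118 172 190 193 197 197 194 192 191 180 121  59
  36  35]
320 [127 124 127 127 125 124 123 124 127 173 191 194 192 192 188 150  92  69
  65  66  58  58 103 117 120 117 119 117 119 119 118 118 118 118 115 102
  66  43  39  57  55  40  38  56  56  56  99 121 162 188 193 194 197 188
 134  87]
340 [123 123 124 123 123 1
[... 205 characters left out ...]
]
360 [120 120 119 121 124 124 125 123 123 121 123 128 137 183 193 188 186 188
 191 193 187 148 116  94  66  94 116 119 120 119 120 120 120 120 120 121
 120 120 116  76  57  95 108 106  90  60  63  96 105 109 119 174 191 192
 189 188]
380 [116 116 116 121 122 122 122 121 117 119 120 123 123 127 136 175 189 188
 186 188 189 191 192 186 183 180 157 129 121 120 121 121 121 120 121 121
 121 120 121 120 110  69  63  93 102 102 102 106 119 177 190 191 194 196
 196 191]
400 [114 115 118 121 122 121 117 116 115 114 117 119 122 126 126 125 132 168
 186 191 193 190 188 186 185 184 184 179 147 127 122 120 121 120 122 121
 123 122 121 121 122 120  99  63  72  99 106 105 104 106 117 130 183 192
 190 191]
```

View pics/d1.png

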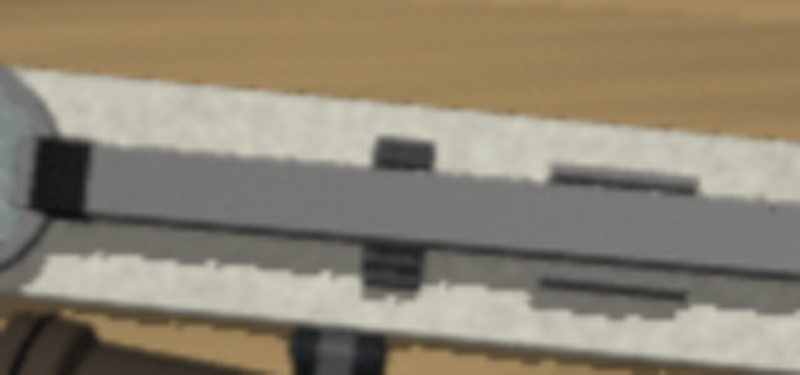

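View pics/d2.png

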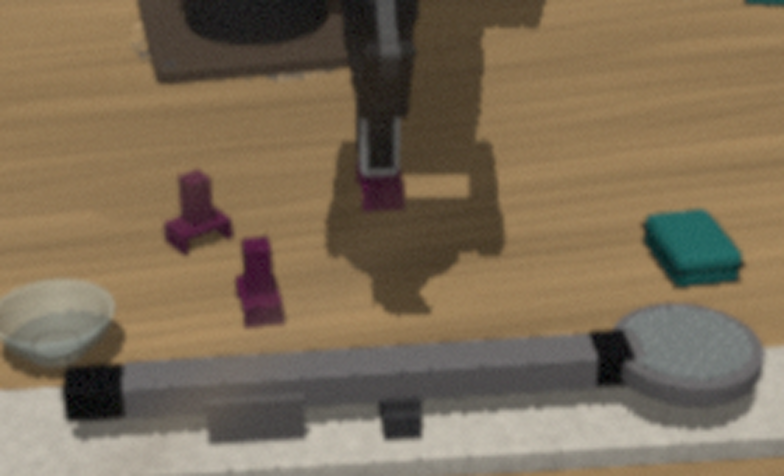

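```bash
python3 - <<'E'
from h import *
for c,(a,b) in {300:(232.1,245.8),320:(233.8,247.7),340:(235.2,249.1),380:(238.4,253),400:(240,254.5)}.items():
    e=[onz('top',(c,r),.049) for r in(a,b)]; print(c,fr(e[0]),fr(e[1]),fr((e[0]+e[1])/2),np.linalg.norm(e[0]-e[1]))
for uv,z in (((405,155),.035),((394,262),.035),((406,142),.035),((391,290),.032)):
    P=onz('top',np.array(uv)/5+[240,200],z);print('br',P,fr(P))
# scene: bridge near end cap px  d2 (381..421,402) top, bottom 437
for u,z in(((381,403),.035),((421,401),.035),((385,437),.015),((421,433),.015)):
    P=onz('scene',np.array(u)/2.8+[180,130],z);print('brs',P,fr(P))
# gripped clip check from scene: near finger tip and clip plate near-bottom edge
L=[[.019,.012,0],[.019,-.012,0],[.019,.012,.015],[.019,-.012,.015]]
p=pose2([.4547,.0026,-.13],L); p[:,2]+=.0991-.0206
print((proj('scene',p)-[180,130])*2.8)
E
```

```text
300 [0.0094 0.0329] [-0.0135  0.0302] [-0.0021  0.0316] 0.02303312849865053
320 [ 0.0098 -0.0005] [-0.0133 -0.0031] [-0.0017 -0.0018] 0.023288868175690064
340 [ 0.0108 -0.0337] [-0.0123 -0.0361] [-0.0007 -0.0349] 0.02322582937216877
380 [ 0.0121 -0.0999] [-0.0121 -0.102 ] [ 0.    -0.101] 0.024285757538214492
400 [ 0.0128 -0.1329] [-0.0112 -0.1349] [ 0.0008 -0.1339] 0.024085558913013984
br [ 0.5929 -0.0182  0.035 ] [ 0.0172 -0.0008]
br [ 0.5566 -0.0137  0.035 ] [-0.0195 -0.001 ]
br [ 0.5974 -0.0186  0.035 ] [ 0.0217 -0.0006]
br [ 0.5475 -0.0123  0.032 ] [-0.0286 -0.0009]
brs [ 0.5964 -0.0284  0.035 ] [ 0.0219 -0.0104]
brs [ 0.5993 -0.0081  0.035 ] [0.0222 0.0101]
brs [ 0.5993 -0.0269  0.015 ] [ 0.0247 -0.0086]
brs [ 0.6003 -0.008   0.015 ] [0.0231 0.0103]
[[401.5889 206.7373]
 [359.5871 208.7467]
 [401.8818 183.3995]
 [359.441  185.378 ]]
```

The clip is held, and its predicted pixels in the scene view match to about 2 px. The magnifier is still level, with the stem axis at the bridge at bench x≈-1 mm. I'll move over the bridge and hover about 8 mm above the stem.

>>> arm_command:
  increments:
    - [[0,2.5,0,0],[0,2.5,0.1,0],[0,2.5,0.1,0],[0,2.5,0,0],[0,2.2,0,-0.01],[0,0,0,0],[1.0,0,0,0],[1.0,0,0,0],[0,0,0,0],[0,0,0,0]]

```text
time: 21.0
eef_pos: [0.5753, -0.0153, 0.0792]
tcp_rot: [-0.529, -0.469, 0.529, -0.469]
contact_force: [0.8, -0.4, -0.4]
opening: 0.184
```

```bash
cat > clipv.py <<'E'
from h import *
import sys
s=st(); M=R.from_quat(s["tcp_rot"]).as_matrix()
yaw=np.arctan2(M[1,1],M[0,1]); e=s["eef_pos"]
img=optics.read_camera('scene')
F=7;o=[265,205]
a=cv2.resize(img[205:285,265:375],None,fx=F,fy=F,interpolation=cv2.INTER_CUBIC); b=a.copy()
p=pose2([e[0],e[1],yaw],[[.019,.012,0],[.019,-.012,0],[.019,-.012,.015],[.019,.012,.015],[.019,.012,0]]); p[:,2]+=e[2]-.0206
cv2.polylines(a,[np.round((proj('scene',p)-o)*F).astype(int)],False,(0,255,255),1)
cv2.imwrite('pics/%s.png'%sys.argv[1],a)
E
python3 clipv.py e1
```

```text
t 21.0 tcp [ 0.5753 -0.0153  0.0792] bench [-0.0007 -0.0002] yawY -0.1209 xaxis [-0.0003  0.     -1.    ] F [ 0.8487 -0.4053 -0.3594] open 0.184
```

View pics/e1.png

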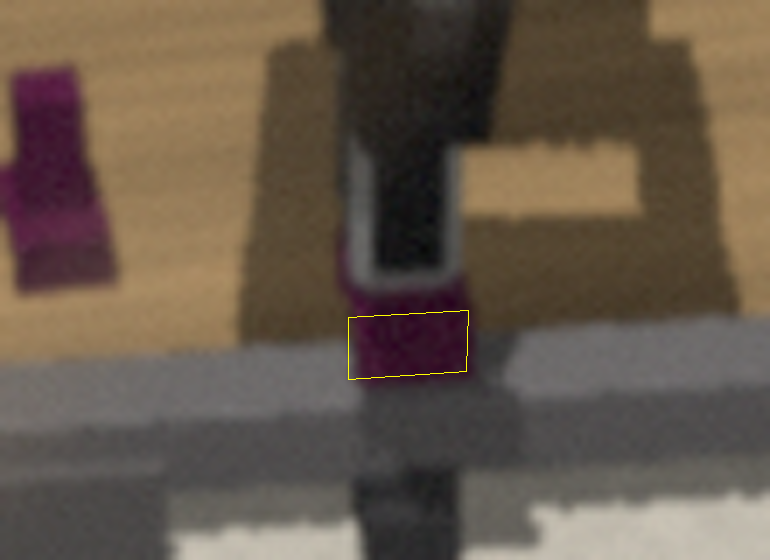

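```bash
python3 - <<'E'
from h import *
o=[265,205]
for x in(.0095,.0112,.013):
  u=(proj('scene',pose2(BP,[[x,-.018,.049],[x,.028,.049],[x,0,.049]]))-o)*7; print(x,u.round(1).tolist())
img=optics.read_camera('scene').astype(float).mean(2)
for c in (300,308,312,342,350,360): print(c,img[250:276,c].astype(int))
E
```

```text
0.0095 [[314.9, 393.4], [537.7, 381.0], [402.3, 388.5]]
0.0112 [[315.6, 398.2], [538.9, 385.7], [403.2, 393.3]]
0.013 [[316.4, 403.4], [540.1, 390.8], [404.2, 398.4]]
300 [ 65  67  67  68  88 101 106 107 108 108 107 107 108 109  98  83  75  80
  78  76  79  77  77  78  86  95]
308 [ 64  59  63  72  90 101 106 108 108 107 106 107 106  99  87  81  80  79
  79  76  77  77  77  78  93  99]
312 [ 60  63  63  76  95 104 109 106 108 107 106 108 111 102  85  78  80  79
  75  75  76  79  77  74  88  93]
342 [ 58  68  87 101 107 107 107 107 110 110 106 100  86  83  77  81  78  78
  78  77  73  79  86  93  97  97]
350 [ 68  93 110 109 108 104 105 110 107 107 103  89  81  79  77  78  78  76
  77  75  78  88  96  94  98  98]
360 [ 79  94 105 106 107 106 106 107 111 111 100  83  80  78  77  77  79  79
  76  78  83  89  97  98  98 109]
```

>>> arm_command:
  increments:
    - [[0,0.12,-0.05,0],[0.3,0,0,0],[0.3,0,0,0],[0,0,0,0],[0,0,0,0]]

```text
time: 21.72
eef_pos: [0.5768, -0.015, 0.0732]
tcp_rot: [-0.529, -0.469, 0.529, -0.469]
contact_force: [0.0, -0.7, 0.3]
opening: 0.185
```

```bash
sed -i 's/-.0206$/-.0206/' clipv.py; python3 clipv.py e2; python3 - <<'E'
from h import *
img=optics.read_camera('scene').astype(int)
for c in (318,322,326,329): print(c,[tuple(img[r,c]) for r in range(256,266)])
E
```

```text
t 21.73 tcp [ 0.5768 -0.015   0.0732] bench [0.0008 0.0003] yawY -0.121 xaxis [-0.0002  0.     -1.    ] F [ 0.0418 -0.7156  0.2748] open 0.185
318 [(np.int64(47), np.int64(24), np.int64(62)), (np.int64(45), np.int64(20), np.int64(59)), (np.int64(44), np.int64(17), np.int64(59)), (np.int64(46), np.int64(20), np.int64(59)), (np.int64(49), np.int64(23), np.int64(61)), (np.int64(47), np.int64(22), np.int64(62)), (np.int64(49), np.int64(25), np.int64(63)), (np.int64(52), np.int64(35), np.int64(64)), (np.int64(56), np.int64(50), np.int64(65)), (np.int64(63), np.int64(62), np.int64(65))]
322 [(np.int64(45), np.int64(25), np.int64(54)), (np.int64(37), np.int64(16), np.int64(49)), (np.int64(36), np.int64(13), np.int64(48)), (np.int64(41), np.int64(15), np.int64(50)), (np.int64(38), np.int64(16), np.int64(49)), (np.int64(42), np.int64(20), np.int64(52)), (np.int64(36), np.int64(20), np.int64(49)), (np.int64(46), np.int64(31), np.int64(53)), (np.int64(55), np.int64(51), np.int64(59)), (np.int64(64), np.int64(61), np.int64(65))]
326 [(np.int64(40), np.int64(21), np.int64(55)), (np.int64(37), np.int64(18), np.int64(50)), (np.int64(37), np.int64(16), np.int64(49)), (np.int64(41), np.int64(20), np.int64(51)), (np.int64(42), np.int64(15), np.int64(53)), (np.int64(39), np.int64(18), np.int64(51)), (np.int64(37), np.int64(18), np.int64(51)), (np.int64(52), np.int64(45), np.int64(61)), (np.int64(58), np.int64(55), np.int64(62)), (np.int64(64), np.int64(65), np.int64(66))]
329 [(np.int64(42), np.int64(22), np.int64(55)), (np.int64(41), np.int64(17), np.int64(51)), (np.int64(43), np.int64(22), np.int64(54)), (np.int64(37), np.int64(16), np.int64(49)), (np.int64(41), np.int64(19), np.int64(52)), (np.int64(41), np.int64(15), np.int64(51)), (np.int64(44), np.int64(26), np.int64(55)), (np.int64(52), np.int64(45), np.int64(59)), (np.int64(63), np.int64(61), np.int64(63)), (np.int64(59), np.int64(62), np.int64(61))]
```

View pics/e2.png

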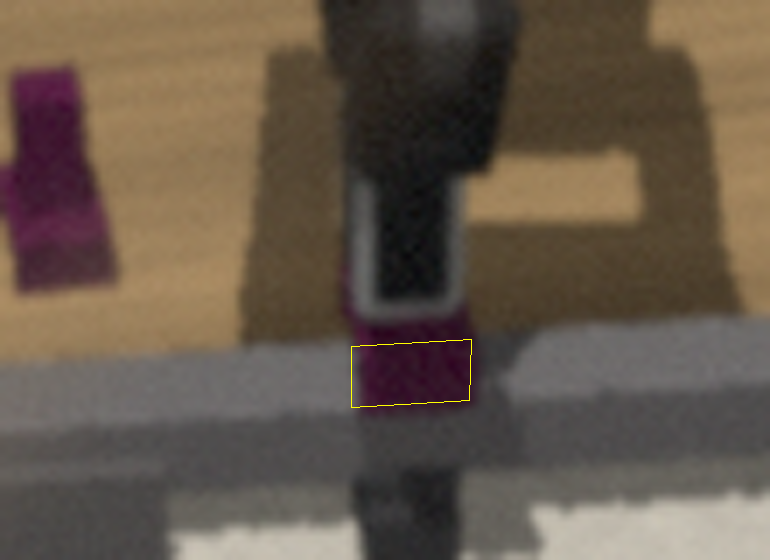

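>>> arm_command:
  increments:
    - [[0.3,0,0.1,0],[0.3,0,0,0],[0,0,0,0],[0,0,0,0]]

```text
time: 22.32
eef_pos: [0.5767, -0.016, 0.0673]
tcp_rot: [-0.529, -0.469, 0.529, -0.469]
contact_force: [-0.4, 0.4, -0.5]
opening: 0.182
```

```bash
python3 clipv.py e3
```

```text
t 22.32 tcp [ 0.5767 -0.016   0.0673] bench [ 0.0008 -0.0007] yawY -0.121 xaxis [-0.0001  0.     -1.    ] F [-0.421   0.3571 -0.4775] open 0.182
```

View pics/e3.png

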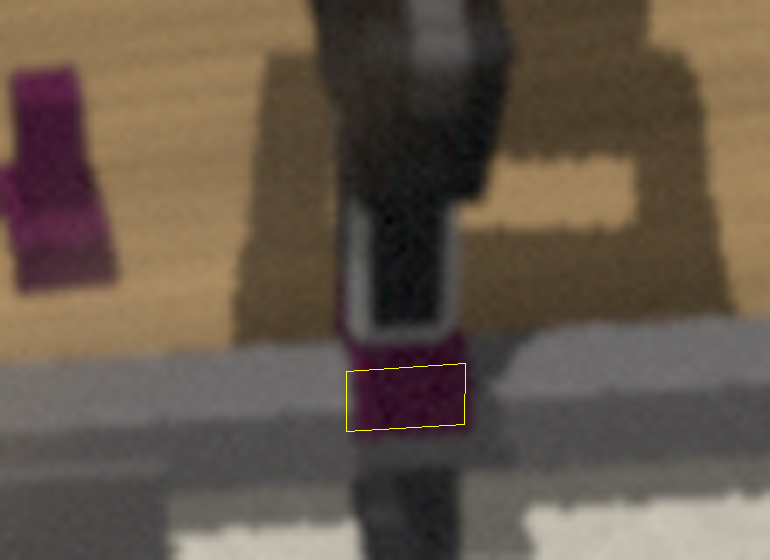

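The feet are now below the stem's top with no contact force, so the clip is straddling cleanly. Lowering the rest of the way.

>>> arm_command:
  increments:
    - [[0.3,0,0,0],[0.2,0,0,0],[0.15,0,0,0],[0,0,0,0],[0,0,0,0]]

```text
time: 23.0
eef_pos: [0.5768, -0.016, 0.0609]
tcp_rot: [0.529, 0.469, -0.529, 0.469]
contact_force: [0.1, -0.0, -0.3]
opening: 0.184
```

```bash
python3 clipv.py e4; sed -i 's/140:460/160:480/;s/-\[140,225\]/-[160,225]/' look.py; python3 look.py s11 -.169
```

```text
t 23.0 tcp [ 0.5768 -0.016   0.0609] bench [ 0.0009 -0.0007] yawY -0.121 xaxis [ 0. -0. -1.] F [ 0.0515 -0.016  -0.3088] open 0.184
t 23.05 tcp [ 0.5768 -0.0161  0.0609] bench [ 0.0009 -0.0008] yawY -0.121 xaxis [ 0.0002 -0.     -1.    ] F [-0.6001 -0.2009  0.5785] open 0.181
```

View pics/e4.png

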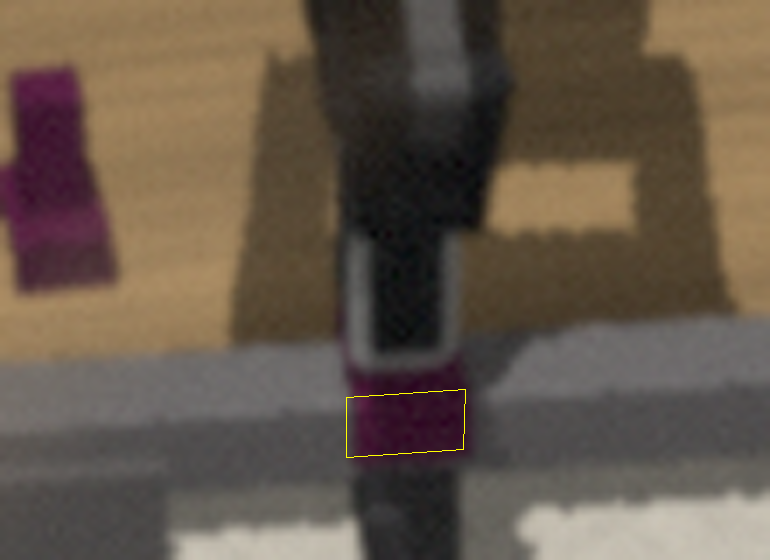

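View pics/s11.png

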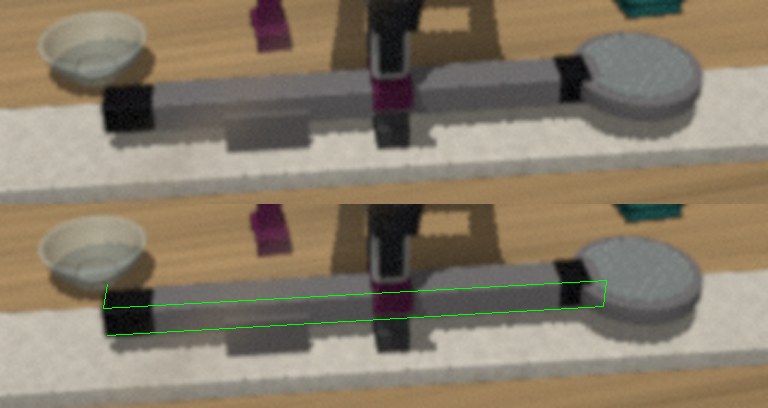

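>>> arm_command:
  increments:
    - [[0.1,0,0,0],[0,0,0,0],[0,0,0,0]]

```text
time: 23.48
eef_pos: [0.5767, -0.016, 0.0598]
tcp_rot: [-0.529, -0.469, 0.529, -0.469]
contact_force: [-0.9, -0.1, -0.2]
opening: 0.186
```

>>> arm_command:
  increments:
    - [[0,0,0,0],[0,0,0,0],[0,0,0,0],[0,0,0,0],[0,0,0,0]]
  grip: 3.2

```text
time: 24.1
eef_pos: [0.5767, -0.016, 0.0598]
tcp_rot: [-0.529, -0.469, 0.529, -0.469]
contact_force: [0.6, -0.7, 0.8]
opening: 0.375
```

```bash
python3 clipv.py e5;  python3 look.py s12 -.169
```

```text
t 24.1 tcp [ 0.5767 -0.016   0.0598] bench [ 0.0008 -0.0007] yawY -0.121 xaxis [-0. -0. -1.] F [ 0.5669 -0.7219  0.8246] open 0.375
t 24.15 tcp [ 0.5767 -0.0161  0.0598] bench [ 0.0008 -0.0008] yawY -0.121 xaxis [ 0. -0. -1.] F [0.1475 0.4649 0.4841] open 0.375
```

View pics/e5.png

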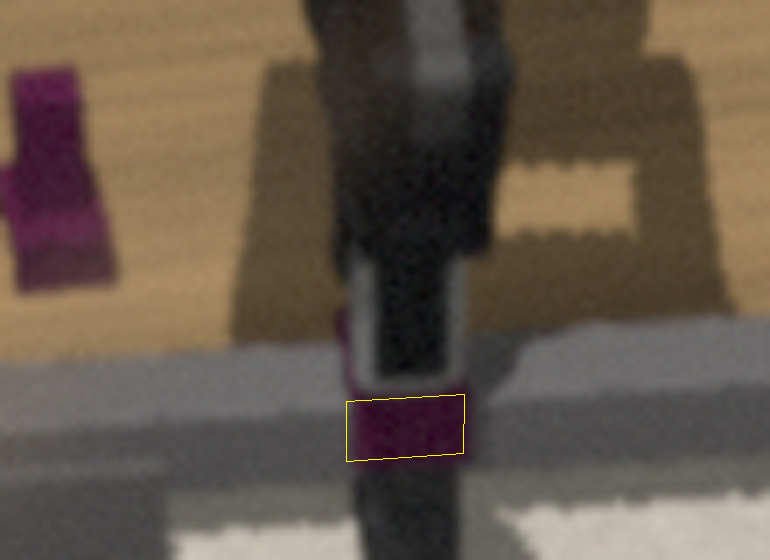

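View pics/s12.png

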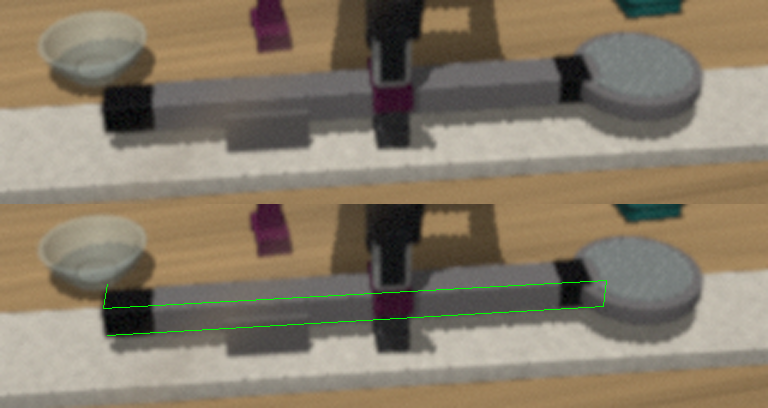

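Released, with the magnifier still level. Lifting straight up, then moving back clear.

>>> arm_command:
  increments:
    - [[-0.5,0,0,0],[-1.5,0,0,0],[-3,0,0,0],[-4,0,0,0],[-4,0,0,0],[0,-4,0,0],[0,-4,0,0],[0,-3,-4,0],[0,0,-4,0],[0,0,-4,0],[0,0,0,0],[0,0,0,0],[0,0,0,0],[0,0,0,0]]

```text
time: 25.95
eef_pos: [0.4821, 0.1156, 0.1899]
tcp_rot: [0.53, 0.468, -0.53, 0.469]
contact_force: [-0.6, -0.8, 0.2]
opening: 0.375
```

```bash
python3 look.py s13 -.169; python3 - <<'E'
from h import *
img=optics.read_camera('scene')
F=7;o=np.array([265,205])
a=cv2.resize(img[205:285,265:375],None,fx=F,fy=F,interpolation=cv2.INTER_CUBIC)
p=pose2([.5767,-.016,-.121],[[.019,.012,0],[.019,-.012,0],[.019,-.012,.015],[.019,.012,.015],[.019,.012,0],[.008,.008,.047],[.008,-.008,.047],[-.008,-.008,.047],[-.008,.008,.047],[.008,.008,.047]]); p[:,2]+=.039
u=np.round((proj('scene',p)-o)*F+3).astype(int)
for k in(u[:5],u[5:]): cv2.polylines(a,[k],False,(0,255,255),1)
t=optics.read_camera('top')
b=cv2.resize(t[200:280,265:375],None,fx=F,fy=F,interpolation=cv2.INTER_CUBIC)
cv2.imwrite('pics/f1.png',a); cv2.imwrite('pics/f2.png',b)
cv2.imwrite('pics/f3.png',t)
E
```

```text
t 25.95 tcp [0.4821 0.1156 0.1899] bench [-0.1101  0.1174] yawY -0.1224 xaxis [ 0.0001 -0.0001 -1.    ] F [-0.5809 -0.7703  0.2174] open 0.375
```

View pics/s13.png

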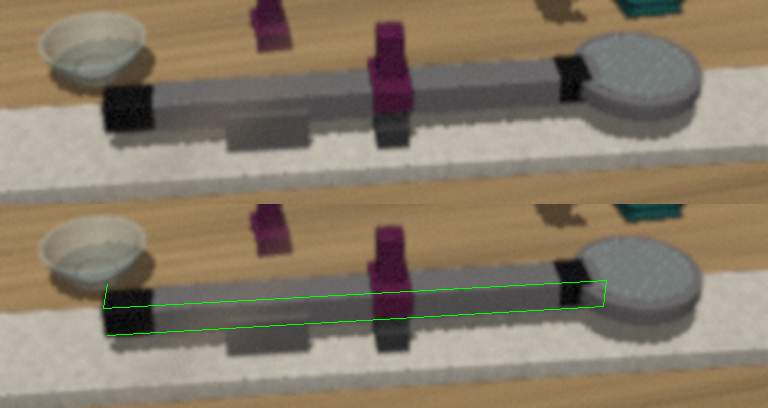

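View pics/f1.png

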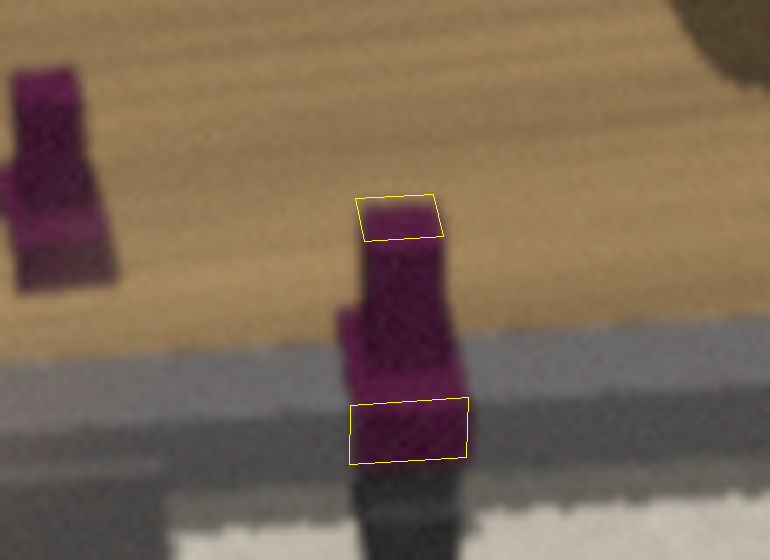

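View pics/f2.png

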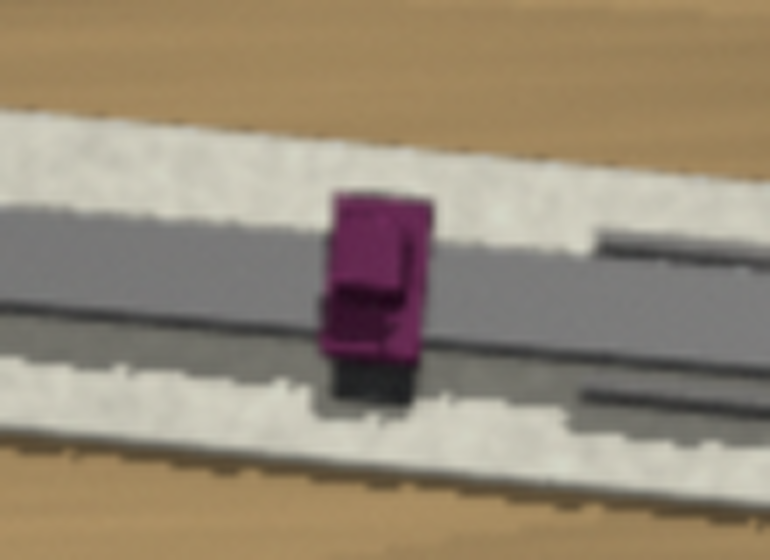

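View pics/f3.png

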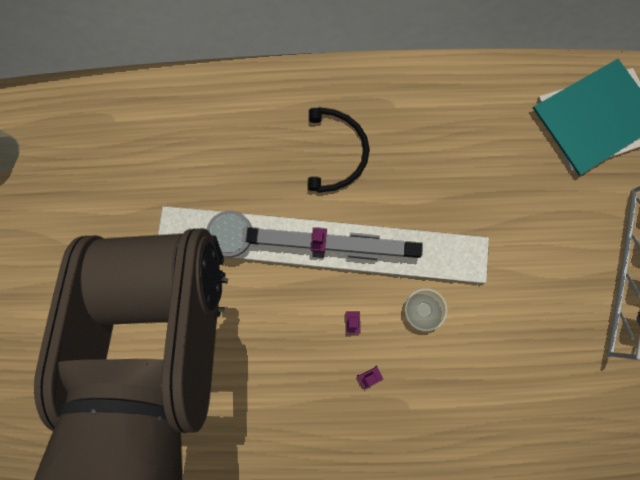

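The clip sits upright and fully down: its feet line matches the seated model within 1–2 px at 7x. It's centred over the bridge, clip centre at px 410 against bridge 408 on the 7x crop, so under 1 mm off. The magnifier is level and hasn't moved since release, and the bystanders are where they were. The arm is clear, so I'm handing it in.

```bash
python3 - <<'E'
from h import *
st(); print(ctrl.sign_off())
E
```

```text
t 26.1 tcp [0.482  0.1159 0.1898] bench [-0.1102  0.1177] yawY -0.1219 xaxis [-0.0001 -0.     -1.    ] F [ 0.3534 -0.583  -0.8272] open 0.371
the job is handed in; nothing more can be done
None
```

The magnifier is balancing level on the bridge with the plum clip seated over it, and I handed the job in at 26.1 s. `sign_off` gives no verdict, so this rests on my own last pictures.

- **Push:** I slid the magnifier along by its tail in 8 mm steps, withdrawing the fingers after each to check. Once it tipped level I nudged it about 4 mm more for margin.
- **Clip:** I took the clip farthest to the robot's left and lowered it over the stem, then let go and backed the arm clear.

**Last checks:**
- **Magnifier:** it looked level, with no visible change between the picture just after release and the one about 2 s later.
- **Clip:** it stood upright and fully down, less than 1 mm off the bridge's centre line along the bench. The tool was about 1 mm off the bench's centre line across when I let go.
- **Bystanders:** the dish and headband looked unmoved in the last top picture. The arm hid the case there, but the part of it in the last scene picture had not shifted.

**Where the measurements disagreed:**
- **Stem sideways position:** the two cameras differed by roughly 2–4 mm, so I aimed between them. The clip went on with no contact force.
- **Level check:** my first level check looked about 0.9° tail-down. I put that down to calibration and a slight turn of the stem between the cheeks, because the magnifier can only rest level or tipped by about 3–4°.

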